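# Find and hold open the loose worktop socket

## Robot

A 6-joint arm with a two-finger parallel gripper is mounted at the origin on the work surface. World frame = base frame: x ahead of the robot, y to its left, z up, the work surface at z = 0. Lengths are in m, angles in rad, forces in N, time in s.
With the tool pointing down it reaches from about 0.35 to 0.85 m from the base axis. Payload 8.1 kg.
Tool frame: the origin (TCP) lies on the centre line of the jaws, within the pads' length; the fingertips stand 22 mm ahead of it and the grasp point (between the pads) lies 3 mm ahead of it; z points along the fingers, y is the line along which they close (so a half turn about z gives the same grasp; the last joint's range is limited). The gripper opens to 93 mm and grips with 3 to 60 N. Pads are 15 mm wide; open, the fingers measure 128 mm over their backs; the gripper's body (75 mm by 188 mm) begins 65 mm behind the grasp point.
Start: joints at [1.206, 0.13, 1.488, -0, 1.523, -0.085], TCP at [0.166, 0.577, 0.241] pointing down, gripper open.
Joint ranges: [-2.96, 2.96], [-0.89, 2.26], [0.02, 2.5], [-1.34, 4.48], [0, 2.73], [-2.66, 2.66]. Speed limits (rad/s): [2.39, 2.39, 2.79, 3.14, 3.14, 3.14].

## Interface

Orientations are given as a rotation vector (axis times angle).
In Python, from plant import robot gives the robot as it stands.
- The arm moves only by the tool step_hand, called after "Call:" as a command line: name --argument value ..., lists and objects as JSON in quotes. Schema: {"type":"object","properties":{"segments":{"type":"object","properties":{"jaw":{"type":"array","items":{"type":"number"},"minItems":1,"maxItems":20},"sx":{"type":"array","items":{"type":"number"},"minItems":1,"maxItems":20},"sy":{"type":"array","items":{"type":"number"},"minItems":1,"maxItems":20},"sz":{"type":"array","items":{"type":"number"},"minItems":1,"maxItems":20},"spin":{"type":"array","items":{"type":"number"},"minItems":1,"maxItems":20}},"additionalProperties":false,"required":["jaw","sx","sy","sz","spin"]},"grip_force":{"type":"number"},"only":{"type":"string"},"quiet":{"type":"boolean"},"lines":{"type":"string"}},"required":["segments"],"additionalProperties":false}. segments is an object with one list for each field, all of the same length, 1 to 20, a row being the entries at one place: jaw (the finger opening in m), sx, sy, sz (the shift in shares of the most that a row can go, 1 being 50 mm), spin (a turn about the tool's z in fractions of the full range, 1 being 4 rad); each row shifts and turns the commanded pose from where the row before left it, along the tool's axes as they then stand; what a row does not reach is not made up. A row lasts 1/10 s, in which the tool goes at most 0.05 m and 0.15 rad, less where a joint would pass 70% of its speed; a pose out of reach is approached as far as the arm can. The fingers move at their own pace and stop on an object; grip_force is the grip in N (left out, the last holds). Time passes only in rows, so rows that do not move let the fingers close. The tool returns the time, the measured TCP pose, the force, the opening and the grip force at its end. only (a regular expression) keeps the lines of the reply that match it, lines (a string "A,B") keeps lines A to B, and quiet returns only ok. Input that does not fit is refused with a message, and nothing moves.
- robot.read_state(): the state, without advancing time (a new reading comes with each control period).
- robot.read_camera(name): name is "side" or "top" or "wrist"; returns a dict with "image" (480x640x3 uint8, red, green, blue), "fx", "fy", "cx", "cy" (pixels), "R" (3x3) and "t" (3): a world point X has camera coordinates R X + t. Camera axes: x right, y down, z forward; pixel columns grow to the right and rows downward; lengths in m; the calibration is good to about 2 mm. A picture is of the moment at which its call begins. There is no depth.
- robot.close_job(): hands the job in; it is judged then, once.
The state is a dict: "t": time; "q": joint angles; "dq": joint speeds; "joint_torque": joint torques, N m; "tool_pos": TCP position; "orientation": TCP orientation; "force": force on the tool from outside, world axes, zero at the start; "wrist_torque": the same for the moment, N m; "opening": finger opening in m; "gripper_force": force on a finger pad.
Only numpy, scipy, OpenCV 4.12 (cv2) and the standard library are available. Lean on these libraries where they do the work, as an engineer would, in place of code of your own. Each camera call takes 0.05 s, during which the arm holds its last target. There are 200 camera calls.

## Task

One of the three sockets in the worktop socket block has come loose: first cut the power by sliding the grip of the isolator box all the way to the left (as the robot sees it), to its end stop, and leave it there. Then tap down on the closed covers one after another until you find the socket that gives and sinks fully under the tap, take that cover by its tongue, lift it until it stands nearly upright, and finish while still holding it open in the fingers, so that the socket can be tightened. Do not lift the cover of a firm socket or of one you have not pushed down yet, do not pull the loose socket up again, and leave the kitchen things where they are.

Things in the scene. Friction and masses are not known exactly. Their poses are not given: they have to be found in the camera images.
- block: white socket block fixed to the counter, 86 x 312 mm, rim 46 mm high; origin: centre of its underside; y axis along the row of sockets (cover centres at y = +100 left, 0 middle, -100 mm right, all x = 0), x axis away from the robot. Each cover hinges on a line parallel to y at x = +37 mm, 59 mm above the counter (52 once sunk), 102 mm from its tongue point
- isolator_box: white isolator box, 70 x 170 x 45 mm high, fixed to the counter on the left or the right of the block; origin at the centre of its underside; the grip slides along its y axis, in a slot in its flat top
- isolator (a joint): position of the isolator's black grip along the box's +y (leftward): 0 at the right end, 0.090 m at the left end stop; starts somewhere in the right part; about 2 N of friction, stays where left
- isolator_top (a point): centre of the top face of the isolator's black grip, 86 mm above the counter; the grip is 28 mm (across the slide, box x) x 20 mm (along the slide, box y) and stands 40 mm above the box
- socket_left (a joint): how far (m) the left socket has sunk into the block with its cover: 0 at the start. A firm one moves about 1 mm at most; the loose one (one of the three, looks alike) goes down 7 mm when its closed cover is pushed with 5 to 8 N, and stays down; an upward pull of some 9 N would draw it up again
- cover_left (a joint): opening angle of the left cover: 0 closed flat, 1.5 rad fully open; a weak spring shuts it when let go (about 1 N at the tongue)
- cover_left_top (a point): centre of the top face of the left grey cover (74 x 74 x 6 mm), the spot to tap; 65 mm above the counter while closed and not sunk
- cover_left_tongue (a point): spot to grip on the tongue of the left cover: a flat bar 20 mm wide (along block y), 10 mm thick, sticking out 40 mm from the cover's edge nearest the robot, past the block's front; this point is 28 mm from that edge, 12 mm from the tip, mid-thickness, 62 mm above the counter while closed and not sunk; free space below
- socket_middle (a joint): how far (m) the middle socket has sunk into the block with its cover: 0 at the start. A firm one moves about 1 mm at most; the loose one (one of the three, looks alike) goes down 7 mm when its closed cover is pushed with 5 to 8 N, and stays down; an upward pull of some 9 N would draw it up again
- cover_middle (a joint): opening angle of the middle cover: 0 closed flat, 1.5 rad fully open; a weak spring shuts it when let go (about 1 N at the tongue)
- cover_middle_top (a point): centre of the top face of the middle grey cover (74 x 74 x 6 mm), the spot to tap; 65 mm above the counter while closed and not sunk
- cover_middle_tongue (a point): spot to grip on the tongue of the middle cover: a flat bar 20 mm wide (along block y), 10 mm thick, sticking out 40 mm from the cover's edge nearest the robot, past the block's front; this point is 28 mm from that edge, 12 mm from the tip, mid-thickness, 62 mm above the counter while closed and not sunk; free space below
- socket_right (a joint): how far (m) the right socket has sunk into the block with its cover: 0 at the start. A firm one moves about 1 mm at most; the loose one (one of the three, looks alike) goes down 7 mm when its closed cover is pushed with 5 to 8 N, and stays down; an upward pull of some 9 N would draw it up again
- cover_right (a joint): opening angle of the right cover: 0 closed flat, 1.5 rad fully open; a weak spring shuts it when let go (about 1 N at the tongue)
- cover_right_top (a point): centre of the top face of the right grey cover (74 x 74 x 6 mm), the spot to tap; 65 mm above the counter while closed and not sunk
- cover_right_tongue (a point): spot to grip on the tongue of the right cover: a flat bar 20 mm wide (along block y), 10 mm thick, sticking out 40 mm from the cover's edge nearest the robot, past the block's front; this point is 28 mm from that edge, 12 mm from the tip, mid-thickness, 62 mm above the counter while closed and not sunk; free space below
- mortar: bystander: wooden mortar with its pestle, 110 mm wide, about 110 mm high, on the side of the block where the isolator is not; origin at the centre of its underside
- cup: bystander: plastic cup, 68 mm wide, 85 mm high, between robot and block on the right; origin at the centre of its underside
- spoon_rest: bystander: steel spoon rest, a 96 mm dish 12 mm high with a flat tail towards the robot, left of the middle, in front of the block; origin at the centre of its underside
- casserole: bystander: glass casserole with clip-on lid, 170 x 246 x 71 mm, behind the block; origin at the centre of its underside
- detergent: bystander: clear detergent bottle, 60 mm wide, 180 mm high, far right; origin at the centre of its underside
- jar: bystander: glass jar, 70 mm wide, 100 mm high, far left; origin at the centre of its underside
- spoon: bystander: wooden spoon lying behind the block on the right; origin at the centre of its underside

How it is judged:
On the way, in this order (a step that is already met when the one before it is completed fails the run):
1. the isolator grip is at its left end stop (within 4 mm) (value of joint isolator above 0.086 m), for 0.2 s.
2. the loose socket has been tapped down (sunk 4.5 mm or more) (value of joint any of socket_left, socket_middle, socket_right above 0.0045 m), for 0.2 s.
At the end, for the whole second after the job is handed in: isolator grip within 5 mm of its left end stop; the loose socket still sunk by 3.5 mm or more and its cover held open at 60 degrees or more by the fingers, which press on it with over 0.4 N (value of joint isolator above 0.085 m and ((value of joint socket_left above 0.0035 m and value of joint cover_left above 1.05 rad and contact force between the fingers and cover_left above 0.4 N) or (value of joint socket_middle above 0.0035 m and value of joint cover_middle above 1.05 rad and contact force between the fingers and cover_middle above 0.4 N) or (value of joint socket_right above 0.0035 m and value of joint cover_right above 1.05 rad and contact force between the fingers and cover_right above 0.4 N))); the arm keeps its last pose, push and grip.
It fails at once if the cover of a firm or not yet tapped-down socket is lifted by more than 14 degrees ((value of joint cover_left above 0.25 rad and value of joint socket_left below 0.002 m) or (value of joint cover_middle above 0.25 rad and value of joint socket_middle below 0.002 m) or (value of joint cover_right above 0.25 rad and value of joint socket_right below 0.002 m)).
It fails at once if a kitchen thing is shifted by more than 4 cm (distance of any of mortar, cup, spoon_rest, casserole, detergent, jar, spoon from where it was at the start of the episode above 0.04 m).
It also fails if it takes over 61 s, if anything falls off the work surface, if the arm or the gripper's body presses on something with over 40 N, if the wrist force passes 120 N, or if a joint passes its speed limit or range.

## Working session

There is one attempt and no reset: what is moved stays moved. The work goes in short steps, Python scripts to look and compute and a tool call to move; the robot and the scene stay as the last step left them, time stands still between calls to the robot, and variables do not carry over. Pictures are saved under pics/ and viewed, at most 10 in all, crops included, and the job is handed in when it is done.

```bash
ls; mkdir -p pics; python3 - <<'E'
from plant import robot
import cv2,pickle
s=robot.read_state();print(s)
d={}
for n in("top","side"):
    c=robot.read_camera(n);d[n]=c
    cv2.imwrite(f"pics/{n}0.png",c["image"][:,:,::-1])
    print(n,c["fx"],c["fy"],c["cx"],c["cy"],c["R"],c["t"])
pickle.dump(d,open("cams.pkl","wb"))
E
```

```text
pics
plant.py
{'t': 0.0, 'q': array([ 1.20559094e+00,  1.31129043e-01,  1.48928141e+00,  1.90189394e-05,
        1.52296445e+00, -8.54015580e-02]), 'dq': array([ 9.86314676e-05, -1.11440157e-03,  7.35291095e-04, -1.40358320e-03,
       -7.88802039e-04,  7.17997452e-04]), 'joint_torque': array([ 1.63565004e-03, -5.59823370e+01, -4.91773117e+01,  7.72315124e-02,
        3.50134692e-02, -4.94427854e-05]), 'tool_pos': array([0.16548774, 0.57618859, 0.23960541]), 'orientation': array([-4.38025657e-01, -3.11048431e+00,  2.72177566e-03]), 'force': array([0.60203444, 0.07095156, 0.98415695]), 'wrist_torque': array([ 0.04011233, -0.01654454,  0.0353496 ]), 'gripper_force': 0.0, 'opening': 0.09330232504891321}
top 593.8114211142894 593.8114211142894 326.3010429202816 244.42277324493764 [[-0.01473484 -0.99985889 -0.00806773]
 [-0.98213102  0.01598664 -0.18751821]
 [ 0.18762072  0.00516052 -0.98222799]] [0.01922624 0.59149155 1.84268688]
side 529.8939331709674 529.8939331709674 309.5207844349752 245.07659403129625 [[ 0.9384465  -0.34483587 -0.02015884]
 [-0.2626251  -0.67437247 -0.69010856]
 [ 0.22437962  0.65292419 -0.72342504]] [-0.54788281  0.20163037  1.5208053 ]
```

View pics/top0.png

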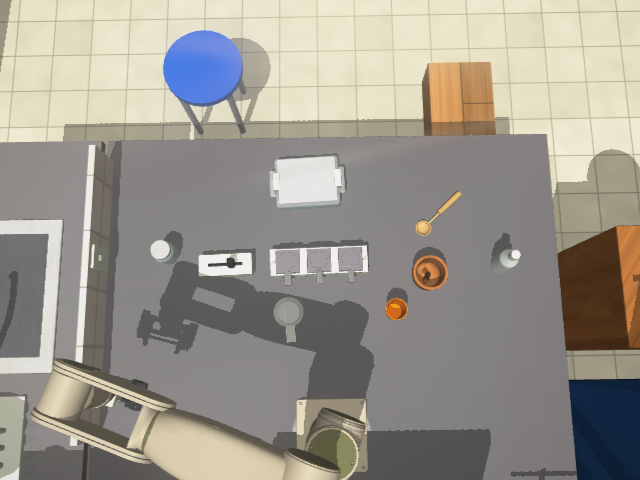

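View pics/side0.png

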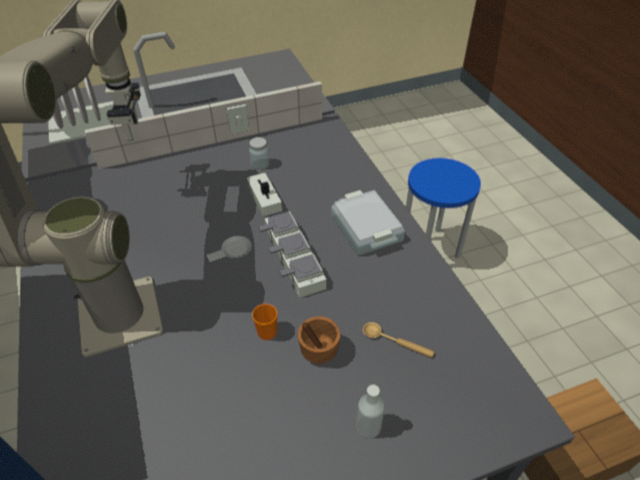

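The top view shows the block at about (319,261) with tongues toward the robot, and the isolator box at about (226,263) to its left, with the grip near (232,262). The mortar is on the right, the cup at (396,309) and the spoon rest at (288,315). I'll enlarge this area for corner pixels.

```bash
python3 - <<'E'
import cv2,pickle
d=pickle.load(open("cams.pkl","rb"))
a=d["top"]["image"][230:300,190:380,::-1]
cv2.imwrite("pics/topc.png",cv2.resize(a,None,fx=4.2,fy=4.2,interpolation=cv2.INTER_CUBIC))
E
```

```text
(no output)
```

View pics/topc.png

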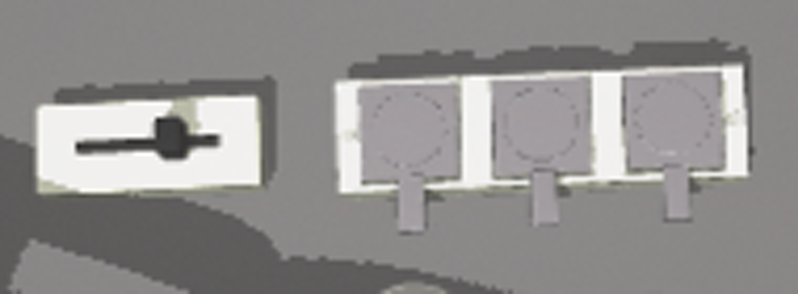

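```bash
cat > geo.py <<'E'
import numpy as np,pickle
d=pickle.load(open("cams.pkl","rb"))
def ray(c,u,v,z):
    C=-c["R"].T@c["t"]; r=c["R"].T@np.array([(u-c["cx"])/c["fx"],(v-c["cy"])/c["fy"],1])
    return C+r*(z-C[2])/r[2]
def proj(c,X):
    p=c["R"]@X+c["t"]; return c["fx"]*p[0]/p[2]+c["cx"],c["fy"]*p[1]/p[2]+c["cy"]
E
python3 - <<'E'
from geo import *
c=d["top"]; f=lambda u,v,z:ray(c,190+(u-1.6)/4.2,230+(v-1.6)/4.2,z)
print("cam",-c["R"].T@c["t"])
for n,u,v,z in[("cl",411,133,.065),("cm",542,127,.065),("cr",673,123,.065),("tl",412,232,.067),("tm",545,224,.067),("tr",679,219,.067),
 ("b1",37,106,.045),("b2",258,97,.045),("b3",262,186,.045),("b4",38,192,.045),("grip",172,134,.086),("gripbot",172,150,.045),("slotL",77,148,.045),("slotR",219,141,.045),
 ("k1",336,82,.046),("k2",742,66,.046),("k3",748,174,.046),("k4",341,192,.046)]: print(n,f(u,v,z).round(4))
print(d["side"]["t"])
for n,u,v in[("spoonrest",288,311),("cup",396,318)]:print(n,ray(c,u,v,.01).round(3))
E
```

```text
cam [2.35479252e-01 2.58346893e-04 1.92100918e+00]
cl [0.5376 0.1337 0.065 ]
cm [0.5406 0.0349 0.065 ]
cr [ 0.5421 -0.0639  0.065 ]
tl [0.4624 0.133  0.067 ]
tm [0.4668 0.0335 0.067 ]
tr [ 0.469  -0.0667  0.067 ]
b1 [0.5664 0.4212 0.045 ]
b2 [0.5707 0.2521 0.045 ]
b3 [0.502  0.2485 0.045 ]
b4 [0.5001 0.4188 0.045 ]
grip [0.5363 0.3106 0.086 ]
gripbot [0.5307 0.3173 0.045 ]
slotL [0.5334 0.3899 0.045 ]
slotR [0.5371 0.2816 0.045 ]
k1 [0.5812 0.1924 0.046 ]
k2 [ 0.5886 -0.1183  0.046 ]
k3 [ 0.5051 -0.1205  0.046 ]
k4 [0.4963 0.1883 0.046 ]
[-0.54788281  0.20163037  1.5208053 ]
spoonrest [0.385 0.136 0.01 ]
cup [ 0.357 -0.209  0.01 ]
```

Careful with the scale: shifts go in shares of 50 mm and turns go in shares of 4 rad. That gives: -0.036 m is -0.72, -0.027 m is -0.54, -0.105 rad / 4 = -0.0263.

Call:
step_hand --segments '{"jaw": [0.05,0.05,0.05,0.05,0.05,0.05,0.05,0.05,0.05,0.05,0.05,0.05,0.05],"sx": [0,0,0,-0.72,-0.72,-0.72,-0.72,-0.72,-0.72,-0.72,-0.72,-0.72,-0.72],"sy": [0,0,0,-0.54,-0.54,-0.54,-0.54,-0.54,-0.54,-0.54,-0.54,-0.54,-0.54],"sz": [0,0,0,0,0,0,0,0,0,0,0,0,0],"spin": [-0.025,-0.025,-0.0263,0,0,0,0,0,0,0,0,0,0]}' --grip_force 20

```text
t: 1.4
tool_pos: [0.5335, 0.3144, 0.2402]
orientation: [0.039, -3.141, 0.0]
force: [0.2, 0.5, -1.0]
opening: 0.0505
gripper_force: 0.0
```

```bash
python3 - <<'E'
from plant import robot
import cv2,pickle
s=robot.read_state();print(s["t"],s["tool_pos"],s["orientation"],s["force"])
c=robot.read_camera("wrist");cv2.imwrite("pics/w1.png",c["image"][:,:,::-1])
pickle.dump(c,open("w1.pkl","wb"))
E
```

```text
1.4 [0.53347301 0.31439087 0.24016135] [ 3.94763545e-02 -3.14069373e+00  3.93684303e-04] [ 0.23470443  0.46017775 -0.96001854]
```

View pics/w1.png

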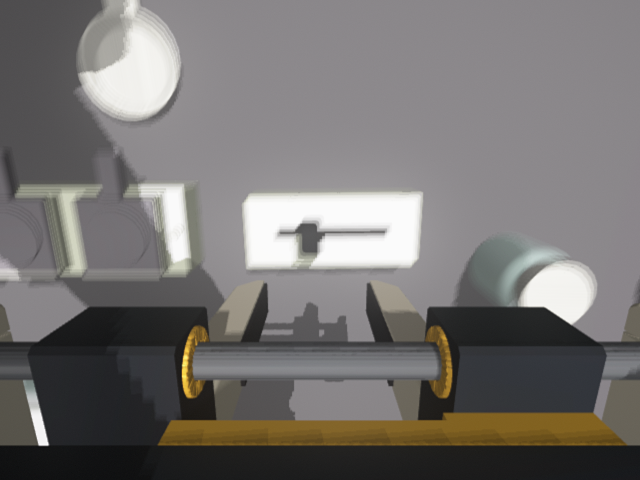

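The wrist view shows the box at (245–422, 193–270), the slot running (278,231)–(387,231), and the grip at about (311,240), between the finger lines.

```bash
python3 - <<'E'
from geo import *
c=pickle.load(open("w1.pkl","rb"));print(-c["R"].T@c["t"])
for n,u,v,z in[("grip",312,243,.086),("gripfar",312,252,.086),("base",311,223,.045),("sL",387,231,.045),("sR",278,231,.045),("b1",245,203,.045),("b2",421,193,.045),("b3",248,270,.045),("b4",413,266,.045)]:print(n,ray(c,u,v,z).round(4))
for X in [(.536,.312,.086),(.546,.312,.086),(.526,.312,.086),(.526,.302,.086)]:print(X,proj(c,np.array(X)))
E
```

```text
[0.46321338 0.31239422 0.38416252]
grip [0.5399 0.3103 0.086 ]
gripfar [0.548  0.3105 0.086 ]
base [0.5302 0.3086 0.045 ]
sL [0.5364 0.3836 0.045 ]
sR [0.539  0.2763 0.045 ]
b1 [0.5122 0.2446 0.045 ]
b2 [0.4984 0.4133 0.045 ]
b3 [0.5803 0.2458 0.045 ]
b4 [0.5719 0.4126 0.045 ]
(0.536, 0.312, 0.086) (np.float64(314.0208721763734), np.float64(238.7491484127672))
(0.546, 0.312, 0.086) (np.float64(313.75964662624403), np.float64(249.8180758651557))
(0.526, 0.312, 0.086) (np.float64(314.2865016822807), np.float64(227.49361185194934))
(0.526, 0.302, 0.086) (np.float64(302.7000261728068), np.float64(227.21220582248543))
```

To row units: 0.04 m is 0.8, -0.004 m is -0.08.

Call:
step_hand --segments '{"jaw": [0.05,0.05,0.05,0.05,0.05,0.01,0.01,0.01,0.01,0.01,0.01],"sx": [-0.06,0,0,0,0,0,0,0,0,0,0],"sy": [-0.08,0,0,0,0,0,0,0,0,0,0],"sz": [0.8,0.8,0.8,0.6,0.3,0,0,0,0,0,0],"spin": [0,0,0,0,0,0,0,0,0,0,0]}' --grip_force 15

```text
t: 2.55
tool_pos: [0.5368, 0.3124, 0.0778]
orientation: [-0.04, 3.138, 0.002]
force: [-0.7, -1.4, 7.1]
opening: 0.0198
gripper_force: 15.0
```

To row units: 0.015 m is 0.3, 0.012 m is 0.24.

Call:
step_hand --segments '{"jaw": [0.01,0.01,0.01,0.01,0.01,0.01],"sx": [0,0,0,0,0,0],"sy": [0.24,0.3,0.3,0.3,0.16,0],"sz": [0,0,0,0,0,0],"spin": [0,0,0,0,0,0]}'

```text
t: 3.15
tool_pos: [0.5345, 0.3777, 0.0778]
orientation: [-0.041, 3.139, 0.0]
force: [-2.8, -2.7, 9.9]
opening: 0.0199
gripper_force: 15.0
```

Call:
step_hand --segments '{"jaw": [0.01,0.01,0.01],"sx": [0,0,0],"sy": [0.08,0.08,0],"sz": [0,0,0],"spin": [0,0,0]}'

```text
t: 3.45
tool_pos: [0.5346, 0.3796, 0.0776]
orientation: [0.038, -3.141, 0.015]
force: [-5.9, -30.4, 21.2]
opening: 0.0223
gripper_force: 15.0
```

To row units: -0.049 m is -0.98, -0.004 m is -0.08.

Call:
step_hand --segments '{"jaw": [0.05,0.05,0.05,0.05,0.05,0.0,0.0,0.0,0,0,0,0,0,0],"sx": [0,0,0,0,0,0.02,0.02,0,0,0,0,0,0,0],"sy": [-0.08,0,0,0,0,-0.98,-0.98,-0.98,-0.98,-0.98,0,0,0,0],"sz": [0,0,0,-0.8,-0.8,0,0,0,0,0,0.6,0.4,0,0],"spin": [0,0,0,0,0,0,0,0,0,0,0,0,0,0]}'

```text
t: 4.85
tool_pos: [0.5377, 0.1364, 0.1058]
orientation: [0.04, -3.141, -0.0]
force: [0.4, -0.1, -0.4]
opening: 0.0004
gripper_force: 0.0
```

```bash
python3 - <<'E'
from plant import robot
import cv2
c=robot.read_camera("top");cv2.imwrite("pics/t2.png",cv2.resize(c["image"][220:310,180:380,::-1],None,fx=4,fy=4,interpolation=cv2.INTER_CUBIC))
E
```

```text
(no output)
```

View pics/t2.png

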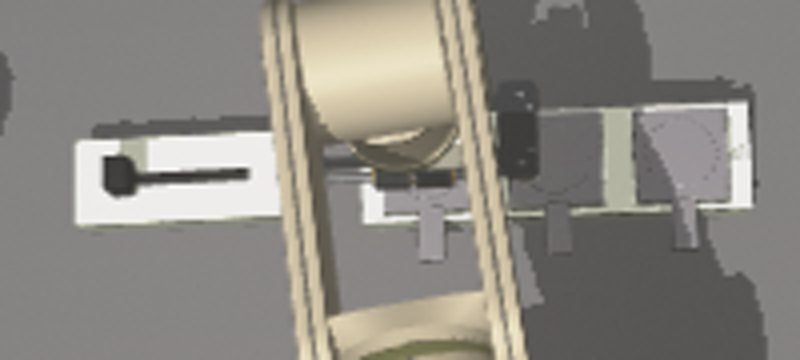

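The grip is at the left end of its slot (118,175 in the crop). Next I tap the left cover.

To row units: 0.01 m is 0.2, 0.007 m is 0.14.

Call:
step_hand --segments '{"jaw": [0,0,0],"sx": [0,0,0],"sy": [0,0,0],"sz": [0.2,0.14,0],"spin": [0,0,0]}'

```text
t: 5.2
tool_pos: [0.5372, 0.1361, 0.0875]
orientation: [0.04, -3.14, 0.0]
force: [1.0, 0.1, -0.2]
opening: 0.0002
gripper_force: 0.0
```

Call:
step_hand --segments '{"jaw": [0,0,0],"sx": [0,0,0],"sy": [0,0,0],"sz": [0.04,0.04,0],"spin": [0,0,0]}'

```text
t: 5.5
tool_pos: [0.5378, 0.1361, 0.0862]
orientation: [0.04, -3.141, -0.0]
force: [-8.0, -0.8, 13.1]
opening: 0.0004
gripper_force: 6.7
```

Call:
step_hand --segments '{"jaw": [0,0],"sx": [0,0],"sy": [0,0],"sz": [0.04,0],"spin": [0,0]}'

```text
t: 5.7
tool_pos: [0.538, 0.1361, 0.0857]
orientation: [0.04, -3.141, -0.0]
force: [-15.1, -2.1, 25.9]
opening: 0.0004
gripper_force: 12.8
```

To row units: -0.05 m is -1, -0.022 m is -0.44.

Call:
step_hand --segments '{"jaw": [0,0,0,0,0,0],"sx": [0,0,0,0,0,0],"sy": [0,-1,-1,0,0,0],"sz": [-0.44,0,0,0.24,0.1,0],"spin": [0,0,0,0,0,0]}'

```text
t: 6.3
tool_pos: [0.5398, 0.0365, 0.0867]
orientation: [0.04, -3.14, -0.0]
force: [-0.6, 0.5, 0.8]
opening: 0.0006
gripper_force: 0.0
```

Call:
step_hand --segments '{"jaw": [0,0,0],"sx": [0,0,0],"sy": [0,0,0],"sz": [0.04,0.04,0],"spin": [0,0,0]}'

```text
t: 6.6
tool_pos: [0.5404, 0.037, 0.0836]
orientation: [0.042, -3.141, -0.001]
force: [-1.1, 1.3, 1.4]
opening: 0.0007
gripper_force: 0.9
```

Call:
step_hand --segments '{"jaw": [0,0],"sx": [0,0],"sy": [0,0],"sz": [0.04,0],"spin": [0,0]}'

```text
t: 6.8
tool_pos: [0.5407, 0.0366, 0.0817]
orientation: [-0.041, 3.141, 0.001]
force: [-0.3, 1.3, 1.3]
opening: 0.0006
gripper_force: 1.1
```

To row units: 0.002 m is 0.04.

Call:
step_hand --segments '{"jaw": [0,0,0],"sx": [0,0,0],"sy": [0,0,0],"sz": [0.04,0.04,0],"spin": [0,0,0]}'

```text
t: 7.1
tool_pos: [0.5409, 0.0363, 0.0794]
orientation: [-0.04, 3.141, 0.001]
force: [-9.1, 3.0, 17.0]
opening: 0.0007
gripper_force: 8.8
```

Call:
step_hand --segments '{"jaw": [0,0,0],"sx": [0,0,0],"sy": [0,0,0],"sz": [0.04,0,0],"spin": [0,0,0]}'

```text
t: 7.4
tool_pos: [0.541, 0.0363, 0.0788]
orientation: [-0.04, 3.14, 0.001]
force: [-15.0, 3.2, 30.8]
opening: 0.0007
gripper_force: 15.2
```

To row units: -0.045 m is -0.9, 0.033 m is 0.66.

Call:
step_hand --segments '{"jaw": [0,0.05,0.05,0.05,0.05,0.05],"sx": [0,0.66,0.64,0,0,0],"sy": [0,-0.01,-0.01,0,0,0],"sz": [-0.9,0,0,0,0,0],"spin": [0,0,0,0,0,0]}'

```text
t: 8.0
tool_pos: [0.4764, 0.0331, 0.1209]
orientation: [-0.039, 3.14, -0.0]
force: [0.3, -1.1, -0.9]
opening: 0.0358
gripper_force: 0.0
```

```bash
python3 - <<'E'
from plant import robot
import cv2
c=robot.read_camera("wrist");cv2.imwrite("pics/w3.png",c["image"][:,:,::-1])
from geo import *
for X in [(.476,.0336,.060),(.464,.0333,.060),(.476,.0336,.055)]:print(proj(c,np.array(X)))
E
```

```text
(np.float64(317.7468468368504), np.float64(270.1381216935513))
(np.float64(317.7568736958623), np.float64(251.28104768211492))
(np.float64(317.7205739575161), np.float64(267.54379492430553))
```

View pics/w3.png

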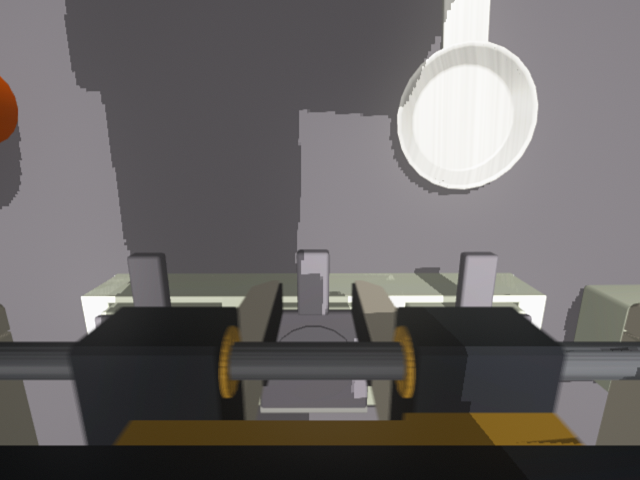

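The tongue tip is at (313,251), 5 px (about 3 mm) to the right of my prediction, between the fingers. I shift slightly, descend and grip.

To row units: 0.03 m is 0.6, -0.002 m is -0.04.

Call:
step_hand --segments '{"jaw": [0.05,0.05,0.05,0.05,0.01,0.01,0.01,0.01,0.01],"sx": [0,0,0,0,0,0,0,0,0],"sy": [-0.04,0,0,0,0,0,0,0,0],"sz": [0.6,0.6,0.06,0,0,0,0,0,0],"spin": [0,0,0,0,0,0,0,0,0]}' --grip_force 15

```text
t: 8.95
tool_pos: [0.476, 0.0308, 0.0582]
orientation: [-0.04, 3.14, -0.002]
force: [0.6, -2.2, 0.7]
opening: 0.0198
gripper_force: 15.0
```

To row units: -0.0076 m is -0.152, -0.0074 m is -0.148.

Call:
step_hand --segments '{"jaw": [0.01,0.01,0.01,0.01,0.01,0.01],"sx": [0,-0.012,-0.02,-0.034,-0.042,0],"sy": [0,0,0,0,0,0],"sz": [0,-0.152,-0.152,-0.148,-0.148,0],"spin": [0,0,0,0,0,0]}' --grip_force 6

```text
t: 9.55
tool_pos: [0.4812, 0.0312, 0.089]
orientation: [-0.039, 3.141, -0.001]
force: [-1.0, -5.1, 1.1]
opening: 0.0199
gripper_force: 6.0
```

Call:
step_hand --segments '{"jaw": [0.01,0.01,0.01,0.01,0.01],"sx": [-0.056,-0.066,-0.076,-0.084,0],"sy": [0,0,0,0,0],"sz": [-0.144,-0.138,-0.134,-0.126,0],"spin": [0,0,0,0,0]}'

```text
t: 10.05
tool_pos: [0.4956, 0.0315, 0.116]
orientation: [-0.039, 3.141, -0.001]
force: [-2.7, -5.3, 0.4]
opening: 0.02
gripper_force: 6.0
```

To row units: -0.006 m is -0.12, -0.0059 m is -0.118.

Call:
step_hand --segments '{"jaw": [0.01,0.01,0.01,0.01,0.01],"sx": [-0.094,-0.104,-0.112,-0.118,0],"sy": [0,0,0,0,0],"sz": [-0.12,-0.112,-0.106,-0.096,0],"spin": [0,0,0,0,0]}'

```text
t: 10.55
tool_pos: [0.517, 0.0321, 0.1372]
orientation: [-0.039, 3.141, -0.001]
force: [-1.6, -5.9, 1.7]
opening: 0.0201
gripper_force: 6.0
```

Call:
step_hand --segments '{"jaw": [0.01,0.01,0.01,0.01,0.01],"sx": [-0.126,-0.132,-0.138,-0.142,0],"sy": [0,0,0,0,0],"sz": [-0.088,-0.076,-0.068,-0.054,0],"spin": [0,0,0,0,0]}'

```text
t: 11.05
tool_pos: [0.5435, 0.0328, 0.1509]
orientation: [-0.039, 3.141, -0.0]
force: [-1.5, -5.1, 2.5]
opening: 0.02
gripper_force: 6.0
```

Call:
step_hand --segments '{"jaw": [0.01,0.01,0.01,0.01],"sx": [-0.144,-0.076,0,0],"sy": [0,0,0,0],"sz": [-0.044,-0.02,0,0],"spin": [0,0,0,0]}'

```text
t: 11.45
tool_pos: [0.5539, 0.0331, 0.1538]
orientation: [0.04, -3.141, 0.0]
force: [-0.3, -5.5, -0.8]
opening: 0.0201
gripper_force: 6.0
```

```bash
python3 - <<'E'
from plant import robot
import cv2
c=robot.read_camera("side");cv2.imwrite("pics/s4.png",cv2.resize(c["image"][150:310,200:380,::-1],None,fx=3.6,fy=3.6,interpolation=cv2.INTER_CUBIC))
E
```

```text
(no output)
```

View pics/s4.png

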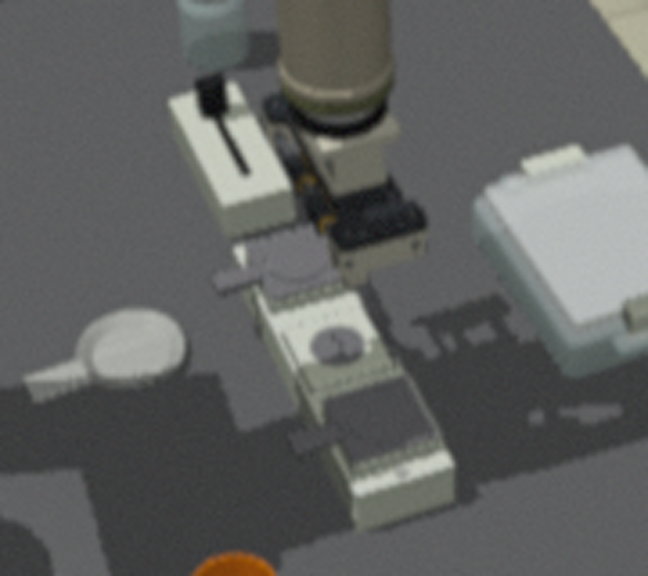

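The middle cover stands open in the fingers, with its socket exposed at (338,347). The opening is 20 mm, the lifting force stayed small, and the isolator grip is at its left end.

```bash
python3 -c "
from plant import robot
print(robot.close_job())"
```

```text
the job is handed in; nothing more can be done
None
```

I slid the isolator grip to its left end stop and tapped the covers: the left socket was firm and the middle one sank about 7 mm. I handed the job in with the middle cover held open at about 75° in the fingers; no verdict was returned.

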